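# Sweep used stoppers into the dustpan

### The job

Clear the laboratory bench: with the fingers, sweep the three used rubber stoppers along the bench and over the dustpan's lip until all three lie on the flat floor of the pan, right past the sloping lip. Only sweep them, at an unhurried pace: do not pinch, pick up or flick a stopper, and leave the bottles, jar, beaker and everything else standing where they are.

Things in the scene. Friction and masses are not known exactly. Their poses are not given: they have to be found in the camera images.
- dustpan: aluminium bench dustpan, 220 mm wide, 200 mm deep, black handle behind; it stays put. Origin on the bench under the middle of the pan; x points from the open mouth (lip edge at x -100 mm) to the back wall (inner face x +97), y across (side walls' inner faces at y +-107), z up. Side walls 3 mm thick, 12 mm high at the mouth rising to 48 mm at the back; handle 45 mm high, to x +226.
- pan_mouth (a point): middle of the dustpan's front lip edge, on the bench; axes as the dustpan's. From here the lip slopes up, without a step, over 30 mm to the flat floor, 3 mm above the bench
- pan_floor (a point): middle of the dustpan's flat floor, on its upper face; axes as the dustpan's. The flat floor reaches 85 mm from here to the top of the lip (-x) and 82 mm to the back wall (+x)
- stopper_a: one of three identical used rubber stoppers, black, plain tapered plugs standing on their wide end: 27 mm across at the foot, 23 mm at the top, 25 mm high, 11 to 23 g. Origin: centre of its underside, z up. It slides when pushed low down.
- stopper_b: one of three identical used rubber stoppers, black, plain tapered plugs standing on their wide end: 27 mm across at the foot, 23 mm at the top, 25 mm high, 11 to 23 g. Origin: centre of its underside, z up. It slides when pushed low down.
- stopper_c: one of three identical used rubber stoppers, black, plain tapered plugs standing on their wide end: 27 mm across at the foot, 23 mm at the top, 25 mm high, 11 to 23 g. Origin: centre of its underside, z up. It slides when pushed low down.
- stopper_a_mid (a point): the middle of that stopper, 12.5 mm above the centre of its underside
- stopper_b_mid (a point): the middle of that stopper, 12.5 mm above the centre of its underside
- stopper_c_mid (a point): the middle of that stopper, 12.5 mm above the centre of its underside
- dropper_bottle: small amber glass bottle with a black cap, 34 mm across, 62 mm high, standing among the stoppers; origin at the centre of its underside; not part of the job
- sample_jar: squat white plastic jar, 44 mm across, 45 mm high, standing among the stoppers; origin at the centre of its underside; not part of the job
- beaker: small glass beaker, 42 mm across, 55 mm high, standing among the stoppers; origin at the centre of its underside; not part of the job
- tip_box: pipette tip box with a red lid, 87 x 122 x 63 mm, at the back of the bench; origin at the centre of its underside; not part of the job
- wash_bottle: white wash bottle with a blue spout, 64 mm across, 190 mm high, at the back of the bench; origin at the centre of its underside; not part of the job
- reagent_bottle: amber reagent bottle, 72 mm across, 150 mm high, beyond the dustpan; origin at the centre of its underside; not part of the job
- marker: white marker pen with a black cap lying on the bench, 137 mm long, 14 mm thick; origin under its middle, x along it; not part of the job

How it is judged:
By the outcome, as a careful person would: the job done as asked, in the order asked, and still so for the second after the job is handed in, with the robot touching nothing.
It also fails if it takes over 67 s, if anything falls off the work surface, if the arm or the gripper's body presses on something with over 40 N, if the wrist force passes 120 N, or if a joint passes its speed limit or range.

### The arm

A 6-joint arm with a two-finger parallel gripper is mounted at the origin on the work surface. World frame = base frame: x ahead of the robot, y to its left, z up, the work surface at z = 0. Lengths are in m, angles in degrees, forces in N, time in s.
With the tool pointing down it reaches from about 0.4 to 0.825 m from the base axis. Payload 7 kg.
Tool frame: the origin (TCP) lies on the centre line of the jaws, within the pads' length; the fingertips stand 22 mm ahead of it and the grasp point (between the pads) lies 3 mm ahead of it; z points along the fingers, y is the line along which they close (so a half turn about z gives the same grasp; the last joint's range is limited). The gripper opens to 88 mm and grips with 3 to 60 N. Pads are 19 mm wide; open, the fingers measure 130 mm over their backs; the gripper's body (78 mm by 193 mm) begins 47 mm behind the grasp point.
Start: joints at [90.132, 20.546, 0.682, 0, -70.136, -16.507], TCP at [0.19, 0.648, 0.249] pointing down, gripper open.
Joint ranges: [-176.03, 176.03], [-82.01, 121.73], [-58.28, 71.71], [-173.87, 95.51], [-174.79, -0.11], [-173.66, 173.66]. Speed limits (degrees/s): [136.94, 136.94, 172.46, 180, 180, 180].

### API

Orientations are given as [roll, pitch, yaw] about the fixed x, y, z axes, in that order (R = Rz(yaw) Ry(pitch) Rx(roll)).
In Python, from plant import get_state, cams, r gives the robot as it stands.
- The arm moves only by the tool apply_moves, never from a script. Its argument "targets" is a list of rows, each an object with "dp": the shift along the world's x, y, z in m, a list of three; "yaw": the turn about the world's z in degrees. In form: [{"dp": [x, y, z], "yaw": yaw}, ...]. A call has 1 to 20 rows; each row is the pose to reach, as a shift and turn from the pose commanded when the call began; what a row does not reach only later rows make up. A row lasts 1/12 s, in which the tool goes at most 41.7 mm and 7.16 degrees, less where a joint would pass 70% of its speed; a pose out of reach is approached as far as the arm can. A call with a gripper value outside its range is refused whole. "grip" is the gripper command: -1 is fully open, 1 is shut, values between are in proportion, set as the call begins (left out, the last holds). The fingers move at their own pace and stop on an object; "squeeze" is the grip in N (left out, the last holds). Time passes only in rows, so rows that repeat a pose let the fingers close. It gives the time, the measured TCP pose, the force, the opening and the grip force at its end, in the units of the state.
- get_state(): the state, without advancing time (a new reading comes with each control period).
- cams.capture(name): name is "side" or "top"; returns a dict with "image" (420x560x3 uint8, red, green, blue), "range_z" (420x560 float32, m along the optical axis (not along the pixel's ray), 0 where there is no reading), "fx", "fy", "cx", "cy" (pixels), "R" (3x3) and "t" (3): a world point X has camera coordinates R X + t. Camera axes: x right, y down, z forward; pixel columns grow to the right and rows downward; lengths in m; the calibration is good to about 2 mm. A picture is of the moment at which its call begins.
- r.close_job(): hands the job in; it is judged then, once.
The state is a dict: "time_s": time; "joints": joint angles; "qd": joint speeds; "joint_torque": joint torques, N m; "tcp_pos": TCP position; "eef_rot": TCP orientation; "contact_force": force on the tool from outside, world axes, zero at the start; "moment": the same for the moment, N m; "gripper_width": finger opening in m; "gripper_force": force on a finger pad.
Only numpy, scipy, OpenCV 4.12 (cv2) and the standard library are available. Lean on these libraries where they do the work, as an engineer would, in place of code of your own. Each camera call takes 0.05 s, during which the arm holds its last target. There are 200 camera calls.

## Working session

There is one attempt and no reset: what is moved stays moved. The work goes in short steps, Python scripts to look and compute and a tool call to move; the robot and the scene stay as the last step left them, time stands still between calls to the robot, and variables do not carry over. Pictures are saved under pics/ and viewed, at most 10 in all, crops included, and the job is handed in when it is done.

Besides the shell and the picture viewer there is one more tool, called after "Request:" as name([rows], argument=value, ...), one row to a line, values as JSON. apply_moves: Moves the arm, as the interface text tells. Its arguments: {"type":"object","properties":{"targets":{"type":"array","items":{"type":"object","properties":{"dp":{"type":"array","items":{"type":"number"}},"yaw":{"type":"number"}}}},"grip":{"type":"number"},"squeeze":{"type":"number"}},"required":["targets"]}

```bash
mkdir -p pics; cat > h.py <<'E'
import numpy as np,cv2
from plant import get_state,cams,r
def cap(n,save=None):
    c=cams.capture(n)
    if save: cv2.imwrite('pics/'+save,c['image'][:,:,::-1])
    return c
def ray(c,u,v,z):
    R=np.array(c['R']);t=np.array(c['t']);o=-R.T@t
    d=R.T@np.array([(u-c['cx'])/c['fx'],(v-c['cy'])/c['fy'],1])
    return o+d*(z-o[2])/d[2]
def proj(c,X):
    p=np.array(c['R'])@np.array(X)+np.array(c['t']);return c['fx']*p[0]/p[2]+c['cx'],c['fy']*p[1]/p[2]+c['cy']
E
python3 - <<'E'
from h import *
for n in('top','side'):
    c=cap(n,n+'0.png');R=np.array(c['R']);print(n,c['fx'],(-R.T@np.array(c['t'])).round(3),R[2].round(2))
s=get_state();print(s['tcp_pos'],s['eef_rot'],s['time_s'])
E
```

```text
top 536.5820628858562 [ 0.514 -0.068  1.116] [ 0.08  0.01 -1.  ]
side 438.33446397585294 [0.516 0.618 0.61 ] [ 0.09 -0.78 -0.62]
[0.19021057 0.64725461 0.24773882] [ 1.79916628e+02 -8.82133412e-03 -1.63812197e+01] 0.1
```

View pics/top0.png

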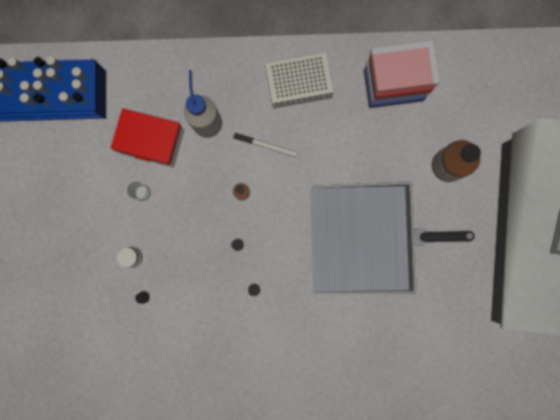

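View pics/side0.png

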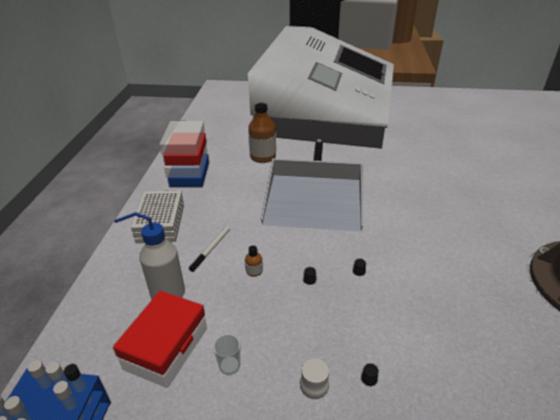

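The top view shows the stoppers at about (237,244), (254,290) and (142,297). The jar is at (127,257), the beaker at (140,192) and the dropper bottle at (241,191). The pan spans columns 312–410 and rows 185–292, with its mouth to the left. The side view agrees.

```bash
cat >> h.py <<'E'
def stops(c,lo=(60,200),hi=(420,330)):
    g=c['image'].max(2); m=(g<62).astype(np.uint8); m[:lo[1]]=0;m[hi[1]:]=0;m[:,:lo[0]]=0;m[:,hi[0]:]=0
    n,l,st,ce=cv2.connectedComponentsWithStats(m)
    for i in range(1,n):
        if st[i,4]>25: print('stop',ce[i].round(1),st[i],ray(c,*ce[i],0.014)[:2].round(4))
E
python3 - <<'E'
from h import *
c=cap('top');stops(c)
for n,u,v,z in[('jar',127,257.5,.045),('beaker',142,192,.05),('dropper',241,190.5,.05),('panNW',312,186,.01),('panSW',313,292,.01),('panNE',407,185,.048),('panSE',411,291,.048),('handle end',472,236,.04)]:
    print(n,ray(c,u,v,z)[:2].round(4))
im=c['image'][170:310,100:430];cv2.imwrite('pics/crop.png',cv2.resize(im,None,fx=2.4,fy=2.4,interpolation=cv2.INTER_CUBIC)[:,:,::-1])
c=cap('side');
for u,v in[(310,276),(359.5,268),(370,375)]:print(ray(c,u,v,.0125)[:2].round(4))
for u,v in[(263,227),(361,228)]:print('lip',ray(c,u,v,0)[:2].round(4))
E
```

```text
stop [237.2 244.4] [233 240  10  10  74] [0.532  0.0364]
stop [253.7 289.4] [249 285  10  10  74] [0.4395 0.0046]
stop [142.1 297.1] [136 292  13  11 110] [0.43   0.2327]
jar [0.5114 0.254 ]
beaker [0.6414 0.2218]
dropper [0.6388 0.0232]
panNW [ 0.6486 -0.121 ]
panSW [ 0.4308 -0.1161]
panNE [ 0.6406 -0.309 ]
panSE [ 0.4305 -0.3072]
handle end [ 0.5354 -0.4355]
[0.5327 0.0384]
[0.4398 0.0078]
[0.4305 0.2347]
lip [ 0.644  -0.1107]
lip [ 0.4315 -0.1284]
```

View pics/crop.png

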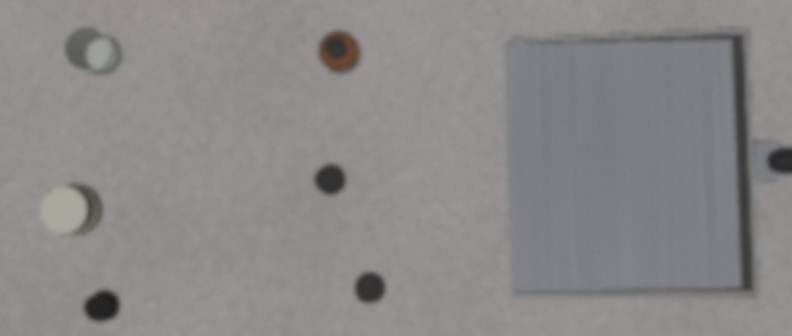

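The crop shows the mouth edge from (507,40) to (513,292), so the pan is almost square to −y, with its mouth at y≈−0.118 and inner x from 0.432 to 0.645. I'll sweep toward −y with the fingers 16 mm apart so they cradle each stopper, doing the near one at (0.44,0.005) first.

Request:
apply_moves([
  {"dp": [0.004,-0.01,0],"yaw": -3},
  {"dp": [0.012,-0.03,0],"yaw": -6},
  {"dp": [0.022,-0.056,0],"yaw": -10},
  {"dp": [0.034,-0.086,-0.005],"yaw": -14},
  {"dp": [0.048,-0.12,-0.01],"yaw": -18},
  {"dp": [0.062,-0.154,-0.02],"yaw": -22},
  {"dp": [0.076,-0.189,-0.03],"yaw": -26},
  {"dp": [0.09,-0.224,-0.04],"yaw": -30},
  {"dp": [0.104,-0.259,-0.05],"yaw": -34},
  {"dp": [0.118,-0.294,-0.06],"yaw": -38},
  {"dp": [0.132,-0.329,-0.07],"yaw": -42},
  {"dp": [0.146,-0.364,-0.08],"yaw": -46},
  {"dp": [0.16,-0.399,-0.09],"yaw": -49},
  {"dp": [0.174,-0.434,-0.1],"yaw": -52},
  {"dp": [0.188,-0.469,-0.11],"yaw": -55},
  {"dp": [0.202,-0.504,-0.12],"yaw": -57},
  {"dp": [0.216,-0.539,-0.13],"yaw": -59},
  {"dp": [0.228,-0.57,-0.14],"yaw": -60.3},
  {"dp": [0.236,-0.59,-0.147],"yaw": -60.3},
  {"dp": [0.239,-0.598,-0.15],"yaw": -60.3},
], grip=0.636, squeeze=5)

```text
time_s: 1.87
tcp_pos: [0.4292, 0.0469, 0.0975]
eef_rot: [179.9, -0.0, -76.8]
contact_force: [0.4, 0.1, 0.1]
gripper_width: 0.0161
gripper_force: 0.0
```

Request:
apply_moves([
  {"dp": [0,0,-0.008],"yaw": 0},
  {"dp": [0,0,-0.023],"yaw": 0},
  {"dp": [0,0,-0.04],"yaw": 0},
  {"dp": [0,0,-0.053],"yaw": 0},
  {"dp": [0,0,-0.06],"yaw": 0},
  {"dp": [0,0,-0.06],"yaw": 0},
  {"dp": [0,0,-0.06],"yaw": 0},
])

```text
time_s: 2.45
tcp_pos: [0.4293, 0.0501, 0.0386]
eef_rot: [180.0, -0.0, -76.6]
contact_force: [-0.4, 0.7, 0.6]
gripper_width: 0.0162
gripper_force: 0.0
```

```bash
python3 - <<'E'
from h import *
s=get_state();print({k:np.round(s[k],4) for k in('time_s','tcp_pos','eef_rot','contact_force','gripper_width','joints')})
c=cap('side');im=c['image'][180:420,230:510];cv2.imwrite('pics/s1.png',cv2.resize(im,None,fx=2.4,fy=2.4)[:,:,::-1])
E
```

```text
{'time_s': np.float64(2.45), 'tcp_pos': array([0.4293, 0.0501, 0.0386]), 'eef_rot': array([ 1.79972e+02, -1.71000e-02, -7.66172e+01]), 'contact_force': array([-0.3633,  0.6571,  0.6204]), 'gripper_width': np.float64(0.0162), 'joints': array([ 3.30105e+01,  1.31436e+01, -4.41284e+01,  1.24000e-02,
       -3.27601e+01, -1.96381e+01])}
```

View pics/s1.png

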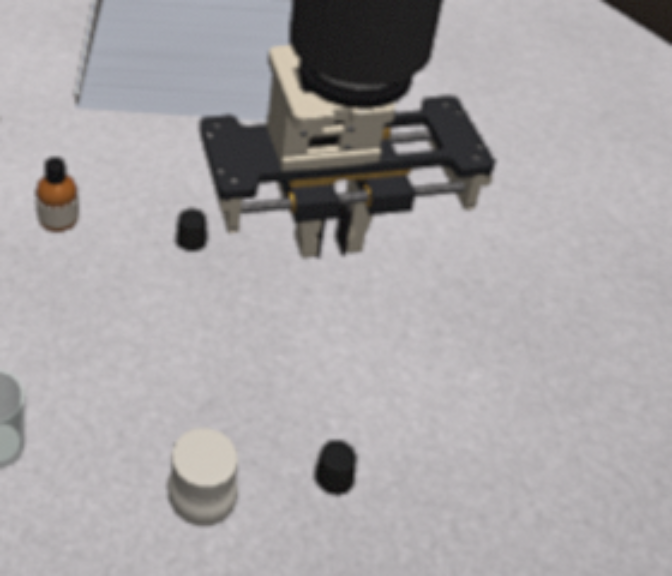

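The picture shows two straight fingers ready behind the near stopper, with nothing touching. Sweeping it now.

Request:
apply_moves([
  {"dp": [-0.002,0,-0.004],"yaw": 2},
  {"dp": [-0.002,0,-0.009],"yaw": 3},
  {"dp": [-0.002,0,-0.0105],"yaw": 3},
  {"dp": [-0.001,-0.003,-0.0105],"yaw": 3},
  {"dp": [0,-0.007,-0.0105],"yaw": 3},
  {"dp": [0.001,-0.011,-0.0105],"yaw": 3},
  {"dp": [0.002,-0.014,-0.0105],"yaw": 3},
  {"dp": [0.003,-0.017,-0.0105],"yaw": 3},
  {"dp": [0.0035,-0.02,-0.0105],"yaw": 3},
  {"dp": [0.0043,-0.023,-0.0105],"yaw": 3},
  {"dp": [0.0052,-0.026,-0.0105],"yaw": 3},
  {"dp": [0.0063,-0.03,-0.0105],"yaw": 3},
  {"dp": [0.0075,-0.034,-0.0105],"yaw": 3},
  {"dp": [0.0086,-0.038,-0.0105],"yaw": 3},
  {"dp": [0.01,-0.043,-0.0105],"yaw": 3},
  {"dp": [0.0114,-0.048,-0.0105],"yaw": 3},
  {"dp": [0.0128,-0.053,-0.0105],"yaw": 3},
  {"dp": [0.0142,-0.058,-0.0105],"yaw": 3},
  {"dp": [0.0156,-0.063,-0.0105],"yaw": 3},
  {"dp": [0.017,-0.068,-0.0105],"yaw": 3},
])

```text
time_s: 4.17
tcp_pos: [0.4464, -0.019, 0.028]
eef_rot: [180.0, -0.0, -73.7]
contact_force: [0.9, 0.1, -0.5]
gripper_width: 0.0158
gripper_force: 0.0
```

```bash
python3 - <<'E'
from h import *
s=get_state();print(np.round(s['tcp_pos'],4),s['contact_force'],s['time_s'])
c=cap('side');im=c['image'][150:390,230:510];cv2.imwrite('pics/s2.png',cv2.resize(im,None,fx=2.4,fy=2.4)[:,:,::-1])
E
```

```text
[ 0.4464 -0.019   0.028 ] [ 0.85894833  0.07313832 -0.48562121] 4.1667
```

View pics/s2.png

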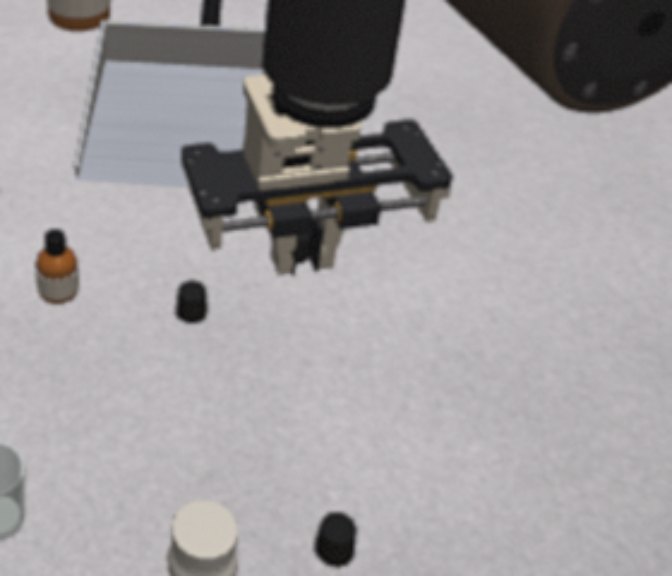

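The near stopper sits centred ahead of the two fingers at about (305,245) in the crop. Continuing into the pan, rising slightly with the lip.

Request:
apply_moves([
  {"dp": [0.0014,-0.005,0],"yaw": 0},
  {"dp": [0.0028,-0.01,0],"yaw": 0},
  {"dp": [0.0042,-0.015,0],"yaw": 0},
  {"dp": [0.0056,-0.02,0],"yaw": 0},
  {"dp": [0.007,-0.025,0],"yaw": 0},
  {"dp": [0.0084,-0.03,0],"yaw": 0},
  {"dp": [0.0098,-0.035,0],"yaw": 0},
  {"dp": [0.0112,-0.04,0],"yaw": 0},
  {"dp": [0.0126,-0.045,0],"yaw": 0},
  {"dp": [0.014,-0.05,0],"yaw": 0},
  {"dp": [0.0154,-0.055,0],"yaw": 0},
  {"dp": [0.0168,-0.06,0],"yaw": 0},
  {"dp": [0.0182,-0.065,0],"yaw": 0},
  {"dp": [0.0196,-0.07,0],"yaw": 0},
  {"dp": [0.021,-0.075,0],"yaw": 0},
  {"dp": [0.0224,-0.08,0],"yaw": 0},
  {"dp": [0.0238,-0.085,0.0005],"yaw": 0},
  {"dp": [0.0252,-0.09,0.001],"yaw": 0},
  {"dp": [0.0266,-0.095,0.0015],"yaw": 0},
  {"dp": [0.028,-0.1,0.002],"yaw": 0},
])

```text
time_s: 5.88
tcp_pos: [0.4745, -0.1189, 0.0301]
eef_rot: [-180.0, -0.0, -73.7]
contact_force: [0.1, -0.1, 0.4]
gripper_width: 0.0158
gripper_force: 0.0
```

Request:
apply_moves([
  {"dp": [0.0014,-0.005,0.0005],"yaw": 0},
  {"dp": [0.0028,-0.01,0.001],"yaw": 0},
  {"dp": [0.0042,-0.015,0.001],"yaw": 0},
  {"dp": [0.0056,-0.02,0.001],"yaw": 0},
  {"dp": [0.007,-0.025,0.001],"yaw": 0},
  {"dp": [0.0084,-0.03,0.001],"yaw": 0},
  {"dp": [0.0098,-0.035,0.001],"yaw": 0},
  {"dp": [0.0112,-0.04,0.001],"yaw": 0},
  {"dp": [0.0126,-0.045,0.001],"yaw": 0},
  {"dp": [0.014,-0.05,0.001],"yaw": 0},
  {"dp": [0.0154,-0.055,0.001],"yaw": 0},
  {"dp": [0.0166,-0.059,0.001],"yaw": 0},
  {"dp": [0.0176,-0.063,0.001],"yaw": 0},
  {"dp": [0.0182,-0.065,0.001],"yaw": 0},
  {"dp": [0.0187,-0.067,0.001],"yaw": 0},
  {"dp": [0.019,-0.068,0.001],"yaw": 0},
  {"dp": [0.019,-0.068,0.001],"yaw": 0},
  {"dp": [0.018,-0.063,0.001],"yaw": 0},
  {"dp": [0.015,-0.052,0.001],"yaw": 0},
  {"dp": [0.012,-0.042,0.003],"yaw": 0},
])

```text
time_s: 7.55
tcp_pos: [0.4856, -0.1595, 0.0327]
eef_rot: [180.0, 0.0, -73.7]
contact_force: [-0.3, 0.9, -0.3]
gripper_width: 0.016
gripper_force: 0.0
```

```bash
python3 - <<'E'
from h import *
s=get_state();print(np.round(s['tcp_pos'],4),s['contact_force'],s['time_s'])
c=cap('side');im=c['image'][130:370,230:510];cv2.imwrite('pics/s3.png',cv2.resize(im,None,fx=2.4,fy=2.4)[:,:,::-1])
E
```

```text
[ 0.4856 -0.1595  0.0327] [-0.30704131  0.93291927 -0.28833656] 7.55
```

View pics/s3.png

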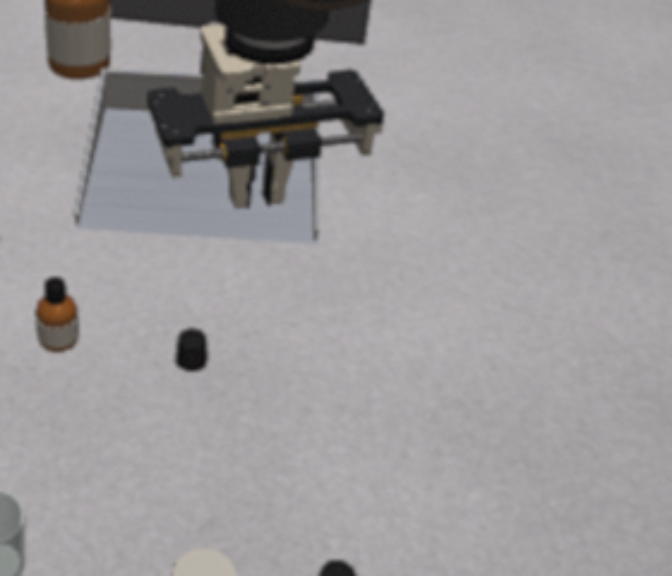

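The stopper is out of sight behind the gripper, within the pan. Going over to the middle stopper.

Request:
apply_moves([
  {"dp": [-0.001,0.005,0.01],"yaw": 0},
  {"dp": [-0.001,0.01,0.03],"yaw": 0},
  {"dp": [0,0.015,0.05],"yaw": 0},
  {"dp": [0.003,0.03,0.06],"yaw": -1},
  {"dp": [0.006,0.05,0.065],"yaw": -2},
  {"dp": [0.01,0.075,0.065],"yaw": -2.8},
  {"dp": [0.015,0.1,0.065],"yaw": -2.8},
  {"dp": [0.019,0.125,0.065],"yaw": -2.8},
  {"dp": [0.022,0.15,0.065],"yaw": -2.8},
  {"dp": [0.026,0.175,0.065],"yaw": -2.8},
  {"dp": [0.029,0.2,0.065],"yaw": -2.8},
  {"dp": [0.032,0.22,0.065],"yaw": -2.8},
  {"dp": [0.0345,0.235,0.062],"yaw": -2.8},
  {"dp": [0.0355,0.241,0.05],"yaw": -2.8},
  {"dp": [0.0355,0.241,0.032],"yaw": -2.8},
  {"dp": [0.0355,0.241,0.015],"yaw": -2.8},
  {"dp": [0.0355,0.241,0.003],"yaw": -2.8},
  {"dp": [0.0355,0.241,-0.004],"yaw": -2.8},
  {"dp": [0.0355,0.241,-0.004],"yaw": -2.8},
])

```text
time_s: 9.18
tcp_pos: [0.5208, 0.0803, 0.0279]
eef_rot: [179.9, -0.0, -76.5]
contact_force: [0.3, 0.1, 0.3]
gripper_width: 0.0158
gripper_force: 0.0
```

```bash
python3 - <<'E'
from h import *
s=get_state();print(np.round(s['tcp_pos'],4),s['contact_force'],s['time_s'])
c=cap('side','side4.png')
for n,X in [('a',(.532,.037,.0125)),('b exp',(.499,-.207,.015)),('flat edge L',(.645,-.148,.003)),('flat edge R',(.432,-.148,.003))]:print(n,np.round(proj(c,X)))
t=cap('top');stops(t)
E
```

```text
[0.5208 0.0803 0.0279] [0.27037349 0.09677905 0.25357991] 9.1833
a [310. 275.]
b exp [331. 199.]
flat edge L [265. 215.]
flat edge R [361. 221.]
stop [199.3 209.6] [179 200  38  19 346] [0.6058 0.1133]
stop [167.5 248.9] [ 136  217   66   66 3129] [0.5268 0.1798]
stop [207.9 250.2] [192 219  26  63 505] [0.5218 0.0968]
stop [223.4 252.7] [216 232  16  39 245] [0.5158 0.065 ]
stop [237.1 244.3] [233 240   9  10  72] [0.5322 0.0365]
stop [110.4 289.5] [  73  242  104   88 1082] [0.447  0.2976]
stop [355.1 258. ] [351 254  10   9  72] [ 0.4977 -0.204 ]
stop [ 62.2 285.8] [ 60 280   6  14  57] [0.4573 0.3966]
stop [ 70.9 321.6] [ 60 311  31  19 401] [0.3846 0.3783]
```

View pics/side4.png

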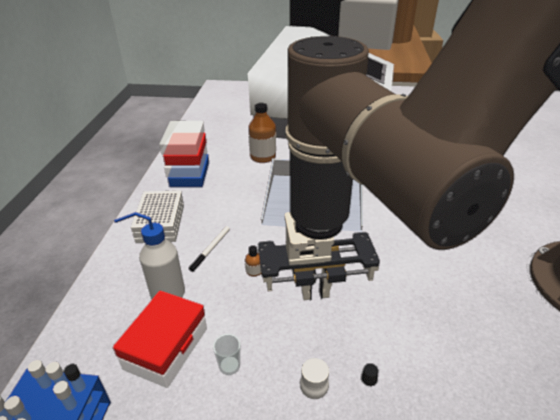

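The near stopper is at (0.498,−0.204), on the flat floor, and the middle one hasn't moved. The gripper's body will pass over the dropper bottle, so I'm checking its clearance in the range image first.

```bash
python3 - <<'E'
from h import *
c=cap('side');Z=c['range_z'];R=np.array(c['R']);t=np.array(c['t'])
v,u=np.mgrid[225:305,235:390];z=Z[225:305,235:390]
P=np.stack([(u-c['cx'])/c['fx']*z,(v-c['cy'])/c['fy']*z,z],-1)
W=(P-t)@R; m=(z>0)
for lo,hi in[(.57,.60),(.60,.64),(.40,.44),(.44,.47),(.47,.49),(.49,.55)]:
    k=m&(W[...,0]>lo)&(W[...,0]<hi)&(W[...,1]>.05)&(W[...,1]<.15)&(W[...,2]>.015)
    q=W[k]; print(lo,hi,k.sum(), np.percentile(q[:,2],[0,2,10,50]).round(3) if len(q) else '', q[:,1].min() if len(q) else '')
k=m&(W[...,0]>.615)&(W[...,0]<.66)&(W[...,1]<.05)&(W[...,1]>0);print('dropper top',np.percentile(W[k][:,2],[90,99,100]).round(3),W[k].mean(0))
E
```

```text
0.57 0.6 736 [0.075 0.083 0.091 0.117] 0.06627272942183378
0.6 0.64 386 [0.076 0.101 0.113 0.117] 0.0625520397616833
0.4 0.44 334 [0.074 0.077 0.087 0.116] 0.05007135862253321
0.44 0.47 432 [0.077 0.087 0.091 0.116] 0.05041119144681189
0.47 0.49 351 [0.078 0.082 0.088 0.1  ] 0.05011393276304418
0.49 0.55 2405 [0.015 0.021 0.044 0.12 ] 0.05016114218560465
dropper top [0.061 0.064 0.065] [0.64270365 0.03706119 0.02949549]
```

It clears by more than 10 mm. Sweeping the middle stopper.

Request:
apply_moves([
  {"dp": [0.0007,-0.003,0],"yaw": 0},
  {"dp": [0.0017,-0.007,0],"yaw": 0},
  {"dp": [0.0026,-0.011,0],"yaw": 0},
  {"dp": [0.0033,-0.014,0],"yaw": 0},
  {"dp": [0.004,-0.017,0],"yaw": 0},
  {"dp": [0.0048,-0.02,0],"yaw": 0},
  {"dp": [0.0055,-0.023,0],"yaw": 0},
  {"dp": [0.0062,-0.026,0],"yaw": 0},
  {"dp": [0.0072,-0.03,0],"yaw": 0},
  {"dp": [0.0082,-0.034,0],"yaw": 0},
  {"dp": [0.0091,-0.038,0],"yaw": 0},
  {"dp": [0.0103,-0.043,0],"yaw": 0},
  {"dp": [0.0115,-0.048,0],"yaw": 0},
  {"dp": [0.0127,-0.053,0],"yaw": 0},
  {"dp": [0.0139,-0.058,0],"yaw": 0},
  {"dp": [0.0151,-0.063,0],"yaw": 0},
  {"dp": [0.0163,-0.068,0],"yaw": 0},
  {"dp": [0.0175,-0.073,0],"yaw": 0},
  {"dp": [0.0187,-0.078,0],"yaw": 0},
  {"dp": [0.0199,-0.083,0],"yaw": 0},
])

```text
time_s: 11.0
tcp_pos: [0.5418, -0.0029, 0.029]
eef_rot: [180.0, -0.0, -76.5]
contact_force: [-0.8, 0.6, 0.5]
gripper_width: 0.0159
gripper_force: 0.1
```

Request:
apply_moves([
  {"dp": [0.0012,-0.005,0],"yaw": 0},
  {"dp": [0.0024,-0.01,0],"yaw": 0},
  {"dp": [0.0036,-0.015,0],"yaw": 0},
  {"dp": [0.0048,-0.02,0],"yaw": 0},
  {"dp": [0.006,-0.025,0],"yaw": 0},
  {"dp": [0.0072,-0.03,0],"yaw": 0},
  {"dp": [0.0084,-0.035,0],"yaw": 0},
  {"dp": [0.0096,-0.04,0],"yaw": 0},
  {"dp": [0.0108,-0.045,0],"yaw": 0},
  {"dp": [0.012,-0.05,0],"yaw": 0},
  {"dp": [0.0132,-0.055,0],"yaw": 0},
  {"dp": [0.0144,-0.06,0],"yaw": 0},
  {"dp": [0.0156,-0.065,0],"yaw": 0},
  {"dp": [0.0168,-0.07,0],"yaw": 0},
  {"dp": [0.018,-0.075,0],"yaw": 0},
  {"dp": [0.0192,-0.08,0],"yaw": 0},
  {"dp": [0.0204,-0.085,0],"yaw": 0},
  {"dp": [0.0216,-0.09,0],"yaw": 0},
  {"dp": [0.0228,-0.095,0],"yaw": 0},
  {"dp": [0.024,-0.1,0],"yaw": 0},
])

```text
time_s: 12.67
tcp_pos: [0.5658, -0.1029, 0.0291]
eef_rot: [180.0, 0.0, -76.5]
contact_force: [-0.3, -0.3, 0.0]
gripper_width: 0.0161
gripper_force: 0.1
```

Request:
apply_moves([
  {"dp": [0.0012,-0.005,0.001],"yaw": 0},
  {"dp": [0.0024,-0.01,0.0015],"yaw": 0},
  {"dp": [0.0036,-0.015,0.002],"yaw": 0},
  {"dp": [0.0048,-0.02,0.0025],"yaw": 0},
  {"dp": [0.006,-0.025,0.003],"yaw": 0},
  {"dp": [0.0072,-0.03,0.003],"yaw": 0},
  {"dp": [0.0084,-0.035,0.003],"yaw": 0},
  {"dp": [0.0096,-0.04,0.003],"yaw": 0},
  {"dp": [0.0108,-0.045,0.003],"yaw": 0},
  {"dp": [0.012,-0.05,0.003],"yaw": 0},
  {"dp": [0.0132,-0.055,0.003],"yaw": 0},
  {"dp": [0.0144,-0.06,0.003],"yaw": 0},
  {"dp": [0.0156,-0.065,0.003],"yaw": 0},
  {"dp": [0.0168,-0.07,0.003],"yaw": 0},
  {"dp": [0.0178,-0.074,0.003],"yaw": 0},
  {"dp": [0.0187,-0.078,0.003],"yaw": 0},
  {"dp": [0.0192,-0.08,0.003],"yaw": 0},
  {"dp": [0.0197,-0.082,0.003],"yaw": 0},
  {"dp": [0.02,-0.083,0.003],"yaw": 0},
  {"dp": [0.02,-0.083,0.003],"yaw": 0},
])

```text
time_s: 14.33
tcp_pos: [0.5857, -0.1856, 0.032]
eef_rot: [180.0, -0.0, -76.5]
contact_force: [-0.1, -0.2, -0.2]
gripper_width: 0.0159
gripper_force: 0.1
```

Request:
apply_moves([
  {"dp": [-0.001,0.006,0],"yaw": 0},
  {"dp": [-0.003,0.016,0.005],"yaw": 0},
  {"dp": [-0.005,0.025,0.025],"yaw": 0},
  {"dp": [-0.008,0.035,0.05],"yaw": 0.5},
  {"dp": [-0.014,0.05,0.07],"yaw": 1},
  {"dp": [-0.023,0.07,0.08],"yaw": 1.7},
  {"dp": [-0.033,0.095,0.08],"yaw": 1.7},
  {"dp": [-0.043,0.123,0.08],"yaw": 1.7},
  {"dp": [-0.054,0.153,0.08],"yaw": 1.7},
  {"dp": [-0.065,0.184,0.08],"yaw": 1.7},
  {"dp": [-0.077,0.216,0.08],"yaw": 1.7},
  {"dp": [-0.089,0.248,0.08],"yaw": 1.7},
  {"dp": [-0.101,0.28,0.08],"yaw": 1.7},
  {"dp": [-0.113,0.312,0.08],"yaw": 1.7},
  {"dp": [-0.125,0.344,0.08],"yaw": 1.7},
  {"dp": [-0.137,0.376,0.08],"yaw": 1.7},
  {"dp": [-0.148,0.408,0.08],"yaw": 1.7},
  {"dp": [-0.157,0.435,0.08],"yaw": 1.7},
  {"dp": [-0.164,0.454,0.08],"yaw": 1.7},
  {"dp": [-0.167,0.462,0.08],"yaw": 1.7},
])

```text
time_s: 16.0
tcp_pos: [0.4173, 0.2795, 0.1126]
eef_rot: [-179.9, 0.0, -74.6]
contact_force: [-0.5, -0.0, -0.3]
gripper_width: 0.0157
gripper_force: 0.0
```

Request:
apply_moves([
  {"dp": [0,0,-0.005],"yaw": 0},
  {"dp": [0,0,-0.02],"yaw": 0},
  {"dp": [0,0,-0.04],"yaw": 0},
  {"dp": [0,0,-0.06],"yaw": 0},
  {"dp": [0,0,-0.075],"yaw": 0},
  {"dp": [0,0,-0.081],"yaw": 0},
  {"dp": [0,0,-0.083],"yaw": 0},
  {"dp": [0,0,-0.083],"yaw": 0},
])

```text
time_s: 16.67
tcp_pos: [0.4187, 0.2761, 0.029]
eef_rot: [180.0, -0.0, -74.8]
contact_force: [-0.0, 0.4, -0.1]
gripper_width: 0.016
gripper_force: 0.0
```

```bash
python3 - <<'E'
from h import *
s=get_state();print(np.round(s['tcp_pos'],4),s['contact_force'],s['time_s'])
t=cap('top');stops(t)
c=cap('side');im=c['image'][130:420,180:500];cv2.imwrite('pics/s5.png',cv2.resize(im,None,fx=2,fy=2)[:,:,::-1])
E
```

```text
[0.4187 0.2761 0.029 ] [-0.00280686  0.36282526 -0.09808059] 16.6667
stop [353.  213.5] [348 209  11  10  85] [ 0.5889 -0.2033]
stop [355.1 257.7] [350 253  11  10  83] [ 0.4982 -0.2042]
stop [100.4 295.6] [  67  255   67   75 2485] [0.4353 0.318 ]
stop [142.2 297.1] [136 292  13  11 108] [0.4301 0.2325]
stop [ 69.4 314.6] [ 60 294  23  36 645] [0.3986 0.3814]
```

View pics/s5.png

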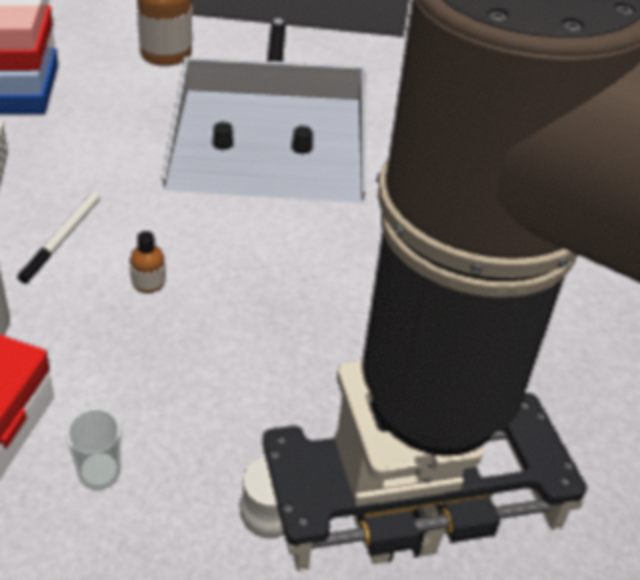

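Both stoppers stand well inside the pan at (222,135) and (302,140), the bottle, jar and beaker haven't moved, and the fingers are behind the last stopper. Sweeping it.

Request:
apply_moves([
  {"dp": [0.0008,-0.003,0],"yaw": 0},
  {"dp": [0.0019,-0.007,0],"yaw": 0},
  {"dp": [0.003,-0.011,0],"yaw": 0},
  {"dp": [0.0038,-0.014,0],"yaw": 0},
  {"dp": [0.0046,-0.017,0],"yaw": 0},
  {"dp": [0.0054,-0.02,0],"yaw": 0},
  {"dp": [0.0062,-0.023,0],"yaw": 0},
  {"dp": [0.007,-0.026,0],"yaw": 0},
  {"dp": [0.0081,-0.03,0],"yaw": 0},
  {"dp": [0.0092,-0.034,0],"yaw": 0},
  {"dp": [0.0103,-0.038,0],"yaw": 0},
  {"dp": [0.0116,-0.043,0],"yaw": 0},
  {"dp": [0.013,-0.048,0],"yaw": 0},
  {"dp": [0.0143,-0.053,0],"yaw": 0},
  {"dp": [0.0157,-0.058,0],"yaw": 0},
  {"dp": [0.017,-0.063,0],"yaw": 0},
  {"dp": [0.0184,-0.068,0],"yaw": 0},
  {"dp": [0.0197,-0.073,0],"yaw": 0},
  {"dp": [0.0211,-0.078,0],"yaw": 0},
  {"dp": [0.0224,-0.083,0],"yaw": 0},
])

```text
time_s: 18.43
tcp_pos: [0.4413, 0.1931, 0.0291]
eef_rot: [180.0, -0.0, -74.8]
contact_force: [0.5, 0.2, -0.4]
gripper_width: 0.0159
gripper_force: 0.1
```

Request:
apply_moves([
  {"dp": [0.0014,-0.005,0],"yaw": 0},
  {"dp": [0.0027,-0.01,0],"yaw": 0},
  {"dp": [0.0041,-0.015,0],"yaw": 0},
  {"dp": [0.0054,-0.02,0],"yaw": 0},
  {"dp": [0.0068,-0.025,0],"yaw": 0},
  {"dp": [0.0081,-0.03,0],"yaw": 0},
  {"dp": [0.0095,-0.035,0],"yaw": 0},
  {"dp": [0.0108,-0.04,0],"yaw": 0},
  {"dp": [0.0122,-0.045,0],"yaw": 0},
  {"dp": [0.0135,-0.05,0],"yaw": 0},
  {"dp": [0.0149,-0.055,0],"yaw": 0},
  {"dp": [0.0162,-0.06,0],"yaw": 0},
  {"dp": [0.0176,-0.065,0],"yaw": 0},
  {"dp": [0.0189,-0.07,0],"yaw": 0},
  {"dp": [0.0203,-0.075,0],"yaw": 0},
  {"dp": [0.0216,-0.08,0],"yaw": 0},
  {"dp": [0.023,-0.085,0],"yaw": 0},
  {"dp": [0.0243,-0.09,0],"yaw": 0},
  {"dp": [0.0257,-0.095,0],"yaw": 0},
  {"dp": [0.027,-0.1,0],"yaw": 0},
])

```text
time_s: 20.1
tcp_pos: [0.4682, 0.0931, 0.0291]
eef_rot: [-180.0, 0.0, -74.8]
contact_force: [-0.2, 0.5, 0.3]
gripper_width: 0.0157
gripper_force: 0.1
```

Request:
apply_moves([
  {"dp": [0.0014,-0.005,0],"yaw": 0},
  {"dp": [0.0027,-0.01,0],"yaw": 0},
  {"dp": [0.0041,-0.015,0],"yaw": 0},
  {"dp": [0.0054,-0.02,0],"yaw": 0},
  {"dp": [0.0068,-0.025,0],"yaw": 0},
  {"dp": [0.0081,-0.03,0],"yaw": 0},
  {"dp": [0.0095,-0.035,0],"yaw": 0},
  {"dp": [0.0108,-0.04,0],"yaw": 0},
  {"dp": [0.0122,-0.045,0],"yaw": 0},
  {"dp": [0.0135,-0.05,0],"yaw": 0},
  {"dp": [0.0149,-0.055,0],"yaw": 0},
  {"dp": [0.0162,-0.06,0],"yaw": 0},
  {"dp": [0.0176,-0.065,0],"yaw": 0},
  {"dp": [0.0189,-0.07,0],"yaw": 0},
  {"dp": [0.0203,-0.075,0],"yaw": 0},
  {"dp": [0.0216,-0.08,0],"yaw": 0},
  {"dp": [0.023,-0.085,0],"yaw": 0},
  {"dp": [0.0243,-0.09,0],"yaw": 0},
  {"dp": [0.0257,-0.095,0],"yaw": 0},
  {"dp": [0.027,-0.1,0],"yaw": 0},
])

```text
time_s: 21.77
tcp_pos: [0.4953, -0.0069, 0.0291]
eef_rot: [-180.0, -0.0, -74.8]
contact_force: [-0.5, 1.2, 1.1]
gripper_width: 0.0157
gripper_force: 0.1
```

```bash
python3 - <<'E'
from h import *
s=get_state();print(np.round(s['tcp_pos'],4),s['contact_force'],s['time_s'])
t=cap('top');stops(t)
E
```

```text
[ 0.4953 -0.0069  0.0291] [-0.48943514  1.18961345  1.05089536] 21.7667
stop [352.8 213.5] [349 209   9  10  68] [ 0.5889 -0.2029]
stop [227.8 261.1] [207 237  61  63 971] [0.4984 0.0563]
stop [161.1 278.8] [139 250  67  80 500] [0.466  0.1936]
stop [355.1 257.9] [351 254  10   9  69] [ 0.4977 -0.204 ]
stop [239. 269.] [233 263  12  13 111] [0.4817 0.0338]
stop [ 92.8 300.9] [ 60 281  70  42 709] [0.4251 0.3337]
stop [236.3 300.4] [228 298  15   5  30] [0.4183 0.0406]
stop [114.1 322.8] [ 78 313  66  17 734] [0.3798 0.2901]
```

Request:
apply_moves([
  {"dp": [0.0014,-0.005,0],"yaw": 0},
  {"dp": [0.0027,-0.01,0],"yaw": 0},
  {"dp": [0.0041,-0.015,0],"yaw": 0},
  {"dp": [0.0054,-0.02,0],"yaw": 0},
  {"dp": [0.0068,-0.025,0],"yaw": 0},
  {"dp": [0.0081,-0.03,0],"yaw": 0},
  {"dp": [0.0095,-0.035,0],"yaw": 0},
  {"dp": [0.0108,-0.04,0],"yaw": 0},
  {"dp": [0.0122,-0.045,0],"yaw": 0},
  {"dp": [0.0135,-0.05,0],"yaw": 0},
  {"dp": [0.0149,-0.055,0],"yaw": 0},
  {"dp": [0.0162,-0.06,0],"yaw": 0},
  {"dp": [0.0176,-0.065,0],"yaw": 0},
  {"dp": [0.0189,-0.07,0],"yaw": 0},
  {"dp": [0.0203,-0.075,0],"yaw": 0},
  {"dp": [0.0216,-0.08,0],"yaw": 0},
  {"dp": [0.023,-0.085,0],"yaw": 0},
  {"dp": [0.0243,-0.09,0.0005],"yaw": 0},
  {"dp": [0.0257,-0.095,0.001],"yaw": 0},
  {"dp": [0.027,-0.1,0.0015],"yaw": 0},
])

```text
time_s: 23.48
tcp_pos: [0.5223, -0.1069, 0.0306]
eef_rot: [-180.0, -0.0, -74.8]
contact_force: [0.4, -0.4, 1.1]
gripper_width: 0.0161
gripper_force: 0.1
```

Request:
apply_moves([
  {"dp": [0.0014,-0.005,0.0005],"yaw": 0},
  {"dp": [0.0027,-0.01,0.001],"yaw": 0},
  {"dp": [0.0041,-0.015,0.0015],"yaw": 0},
  {"dp": [0.0054,-0.02,0.0015],"yaw": 0},
  {"dp": [0.0068,-0.025,0.0015],"yaw": 0},
  {"dp": [0.0081,-0.03,0.0015],"yaw": 0},
  {"dp": [0.0095,-0.035,0.0015],"yaw": 0},
  {"dp": [0.0108,-0.04,0.0015],"yaw": 0},
  {"dp": [0.0122,-0.045,0.0015],"yaw": 0},
  {"dp": [0.0132,-0.049,0.0015],"yaw": 0},
  {"dp": [0.0143,-0.053,0.0015],"yaw": 0},
  {"dp": [0.0151,-0.056,0.0015],"yaw": 0},
  {"dp": [0.0157,-0.058,0.0015],"yaw": 0},
  {"dp": [0.016,-0.059,0.0015],"yaw": 0},
  {"dp": [0.016,-0.059,0.0015],"yaw": 0},
  {"dp": [0.0157,-0.057,0.0015],"yaw": 0},
  {"dp": [0.014,-0.05,0.0015],"yaw": 0},
  {"dp": [0.011,-0.04,0.002],"yaw": 0},
  {"dp": [0.008,-0.03,0.005],"yaw": 0},
  {"dp": [0.006,-0.02,0.015],"yaw": 0},
])

```text
time_s: 25.15
tcp_pos: [0.5265, -0.1252, 0.0448]
eef_rot: [179.8, 0.0, -74.8]
contact_force: [0.3, 0.1, 0.1]
gripper_width: 0.0159
gripper_force: 0.0
```

Request:
apply_moves([
  {"dp": [-0.003,0.01,0.02],"yaw": 0},
  {"dp": [-0.008,0.03,0.05],"yaw": 0},
  {"dp": [-0.013,0.055,0.08],"yaw": 0},
  {"dp": [-0.018,0.085,0.1],"yaw": 0},
  {"dp": [-0.024,0.115,0.11],"yaw": 0},
  {"dp": [-0.03,0.145,0.115],"yaw": 0},
  {"dp": [-0.036,0.175,0.12],"yaw": 0},
  {"dp": [-0.042,0.205,0.12],"yaw": 0},
  {"dp": [-0.048,0.235,0.12],"yaw": 0},
  {"dp": [-0.052,0.26,0.12],"yaw": 0},
  {"dp": [-0.054,0.275,0.12],"yaw": 0},
  {"dp": [-0.055,0.28,0.12],"yaw": 0},
  {"dp": [-0.055,0.28,0.12],"yaw": 0},
  {"dp": [-0.055,0.28,0.12],"yaw": 0},
])

```text
time_s: 26.32
tcp_pos: [0.4726, 0.1537, 0.166]
eef_rot: [-180.0, 0.0, -74.7]
contact_force: [0.1, -0.9, 0.5]
gripper_width: 0.0159
gripper_force: 0.0
```

```bash
python3 - <<'E'
from h import *
s=get_state();print(np.round(s['tcp_pos'],4),s['contact_force'],s['time_s'])
t=cap('top');stops(t,(300,180),(405,295))
c=cap('side');im=c['image'][130:420,180:500];cv2.imwrite('pics/s6.png',cv2.resize(im,None,fx=2,fy=2)[:,:,::-1])
E
```

```text
[0.4726 0.1537 0.166 ] [ 0.13783299 -0.94731403  0.48268445] 26.3167
stop [352.9 213.5] [349 209  10  10  74] [ 0.5889 -0.2031]
stop [343.8 236.6] [339 232  10  10  76] [ 0.5419 -0.1826]
stop [355.  257.9] [350 254  11   9  77] [ 0.4979 -0.2039]
```

View pics/s6.png

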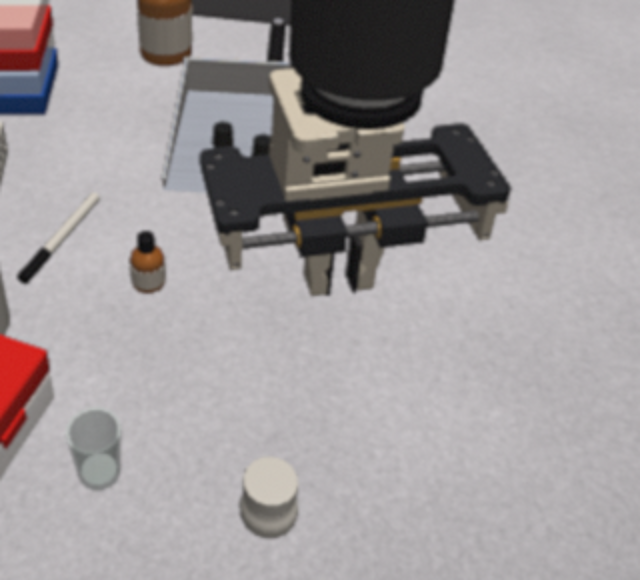

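All three stoppers are in the pan: (0.589,−0.203), (0.542,−0.183) and (0.498,−0.204), with the flat floor starting at about y=−0.148. The picture shows the bottle, jar and beaker where they were and the gripper clear of everything.

```bash
python3 -c "
from plant import r
print(r.close_job())"
```

```text
the job is handed in; nothing more can be done
None
```

All three stoppers were swept onto the dustpan's flat floor, at least 20 mm past the top of the lip by the last picture; the bottles, jar and beaker were left standing, and the job was handed in at about 26 s.

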